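# Slide a tissue cassette along the reader's rail into its scanning corner

### The arm

A 6-joint arm with a two-finger parallel gripper is mounted at the origin on the work surface. World frame = base frame: x ahead of the robot, y to its left, z up, the work surface at z = 0. Lengths are in m, angles in rad, forces in N, time in s.
With the tool pointing down it reaches from about 0.35 to 0.975 m from the base axis. Payload 4.9 kg.
Tool frame: the origin (TCP) lies midway between the tips of the shut fingers; the grasp point (between the pads) lies 19 mm behind it (manip.pinch_z is the distance from the TCP to the grasp point, in m); z points along the fingers, y is the direction in which the jaws open and shut (so a half turn about z gives the same grasp; the last joint's range is limited). The gripper opens to 85 mm and grips with 20 to 120 N. Pads are 22 mm wide; open, the fingers measure 114 mm over their backs; the gripper's body (76 mm by 85 mm) begins 54 mm behind the grasp point. The pads swing forward as they close: fully open they stand 13 mm farther back than shut.
Start: joints at [-1.321, 0.053, 1.613, -0, 1.476, -0.119], TCP at [0.225, -0.583, 0.231] pointing down, gripper open.
Joint ranges: [-3.01, 3.01], [-1.01, 2.22], [0.06, 2.58], [-1.02, 4.17], [0.09, 2.62], [-3.14, 3.14]. Speed limits (rad/s): [2.57, 2.57, 3.14, 3.14, 3.14, 3.14].

### API

Orientations are given as a unit quaternion [w, x, y, z].
In Python, from plant import manip gives the robot as it stands.
- The arm moves only by the tool drive_tool, never from a script. Its argument "commands" is text: rows parted by semicolons, each of 5 numbers parted by spaces: the finger opening in mm, from 0 to 85.4, then the shift along the tool's x, y, z in units of 30 mm (1.0 is 30 mm), then the turn about the tool's z in degrees. A call has exactly 8 rows; each row shifts and turns the commanded pose from where the row before left it, along the tool's axes as they then stand; what a row does not reach is not made up. A row lasts 1/8 s, in which the tool goes at most 62.5 mm and 10.7 degrees, less where a joint would pass 70% of its speed; a pose out of reach is approached as far as the arm can. A call is refused whole if a number of a shift passes 1 or a number of a turn 10.7, either way. A call with a gripper value outside its range is refused whole. The fingers move at their own pace and stop on an object; the grip force is fixed at half the most. Time passes only in rows, so rows that do not move let the fingers close, or fill a call up. It gives the time, the measured TCP pose, the force and the opening at its end, in the units of the state.
- manip.state(): the state, without advancing time (a new reading comes with each control period).
- manip.grab_frame(name): name is "scene" or "top" or "wrist"; returns the picture (384x512x3 uint8, red, green, blue); there is no depth.
- manip.camera_params(name): a dict with "fx", "fy", "cx", "cy" (pixels), "xyz" and "orientation" of the camera in the world. Camera axes: x right, y down, z forward; pixel columns grow to the right and rows downward; lengths in m; the calibration is good to about 2 mm. A picture is of the moment at which its call begins: read the wrist's pose just before it. camera_params takes no time and is no camera call; for the wrist camera it gives the pose at the moment of the call.
- manip.job_done(): hands the job in, once; it reports no verdict.
The state is a dict: "time": time; "joint_pos": joint angles; "joint_vel": joint speeds; "joint_efforts": joint torques, N m; "tool_pos": TCP position; "tool_rot": TCP orientation; "contact_force": force on the tool from outside, world axes, zero at the start; "ft_torque": the same for the moment, N m; "gripper_width": opening from 0.0 (shut) to 1.0 (fully open).
Only numpy, scipy, OpenCV 4.12 (cv2) and the standard library are available. Lean on these libraries where they do the work, as an engineer would, in place of code of your own. Each camera call takes 0.05 s, during which the arm holds its last target. There are 200 camera calls.

### The job

On the deck of the code reader, push the pink tissue cassette square up against the long rail, then, keeping it against the rail, slide it along into the corner pocket until it sits fully home against the scanning head. Then press the green scan key right down and let it come back up. Do all of it by pushing gently with the fingertips: never grip or lift the cassette, and leave the blue cassette and everything else on the bench where it is.

Things in the scene. Friction and masses are not known exactly. Their poses are not given: they have to be found in the camera images.
- reader: Code reader: white box 190 x 340 mm, fixed on the bench, turned up to 0.3 rad. Origin: centre of its underside; x points away from the robot across the deck, y along the rail to the corner pocket, z up. Its bare flat steel deck is at z = 50 mm (world too), x -91..91, y -166..166. A seated cassette has its centre at x = 51, y = 110 mm. Only the two cassettes and the key stand in the open deck.
- rail_face (a point): Middle of the foot of the rail's face, at deck height, axes as the reader's; in the reader's axes at x = 65, y = -20 mm. The rail is a straight aluminium bar 8 mm tall along the deck's far side; its flat face towards the robot runs along y from y = -170 to the scanning head.
- pocket_corner (a point): The corner, at deck height, where the rail's face meets the flat face of the scanning head (dark block 34 mm tall, 80 mm along x, closing the +y end of the rail). Axes as the reader's; in the reader's axes at x = 65, y = 130 mm. The cassette goes home here.
- keeper_face (a point): Foot of the keeper's face, mid-length. The keeper is a low aluminium bar 6 mm tall, parallel to the rail, y = 106..130 mm (flared mouth from y = 94), face at x = 35 mm in the reader's axes. With the rail it makes the pocket 30 mm wide: a cassette enters only along the rail; its last 16 mm stay outside the keeper, so a finger behind it need not go in.
- pink_cassette: Pink tissue cassette, loose, 14 to 27 g: base 28 mm wide (x), 40 mm long (y), 6 mm tall with upright sides, under a smaller cream wax block up to 12 mm. Origin: centre of its underside. Its +y end (last 6 mm, a 45 degree slope with a white code patch) points to the scanning head within 0.4 rad; its -y end is upright. Starts on the half of the deck away from the head, about 45 to 70 mm short of the rail. Slides at under 1 N.
- blue_cassette: Blue cassette, otherwise the same, on the same half of the deck, at least 70 mm from the pink one along the rail; either may be nearer the scanning head. It also lies well short of the rail, so the pink one and a finger pass between it and the rail. Origin: centre of its underside.
- scan_key_top (a point): Centre of the top of the green round scan key, 28 mm across, in a round dark housing 44 mm across and 12 mm tall, on the deck near the robot at the scanning-head end. Its top stands 22 mm above the deck; it goes straight down.
- scan_key (a joint): Travel of the scan key: 0 m up, 0.006 m fully down; it takes about 5 N and springs back.
- yellow_cassette: A third cassette, yellow, lying on the bench itself left of the reader. A bystander on the bench. Origin under its centre.
- reagent_jar: Amber jar with black lid, 56 mm across, 75 mm tall. A bystander on the bench. Origin under its centre.
- petri_dish: Closed clear petri dish, 90 mm across, 15 mm tall. A bystander on the bench. Origin under its centre.
- forceps: Steel forceps lying flat, 130 mm long. A bystander on the bench. Origin under its centre.
- slide_box: Green slide box, 87 x 102 x 35 mm. A bystander on the bench. Origin under its centre.
Mind the look-alikes: they are no part of the job. Leave any turquoise look-alike of the pink_cassette alone.

How it is judged:
By the outcome, as a careful person would: the job done as asked, in the order asked, and still so for the second after the job is handed in, with the robot touching nothing.
It also fails if it takes over 58 s, if anything falls off the work surface, if the arm or the gripper's body presses on something with over 40 N, if the wrist force passes 120 N, or if a joint passes its speed limit or range.

## Working session

There is one attempt and no reset: what is moved stays moved. The work goes in short steps, Python scripts to look and compute and a tool call to move; the robot and the scene stay as the last step left them, time stands still between calls to the robot, and variables do not carry over. Pictures are saved under pics/ and viewed, about 8 in all and at most 12, crops included, and the job is handed in when it is done.

Besides the shell and the picture viewer there is one more tool, called after ">>>" as a command line: name --argument value ..., lists and objects as JSON in quotes. drive_tool: Moves the arm, as the interface text tells. Its arguments: {"type":"object","properties":{"commands":{"type":"string"}},"required":["commands"]}

```bash
ls; mkdir -p pics; cat > h.py <<'E'
import numpy as np, cv2
from scipy.spatial.transform import Rotation as R
from plant import manip
def rot(q): return R.from_quat([q[1],q[2],q[3],q[0]])
def grab(n,f):
    c=manip.camera_params(n); im=manip.grab_frame(n)
    cv2.imwrite('pics/'+f,im[:,:,::-1]); np.save('pics/'+f+'.npy',[c],allow_pickle=True); return im,c
def ray(c,u,v,z):
    d=rot(c['orientation']).apply([(u-c['cx'])/c['fx'],(v-c['cy'])/c['fy'],1]); o=np.array(c['xyz'])
    return o+d*(z-o[2])/d[2]
def proj(c,p):
    q=rot(c['orientation']).inv().apply(np.array(p)-np.array(c['xyz'])); return [c['fx']*q[0]/q[2]+c['cx'],c['fy']*q[1]/q[2]+c['cy']]
E
python3 - <<'E'
from h import *
s=manip.state(); print(s['time'],s['tool_pos'],s['tool_rot'],s['gripper_width'])
a,c=grab('top','top1.png'); print(c)
b,c=grab('scene','scene1.png'); print(c)
E
```

```text
pics
0.0 [ 0.2251335  -0.58235251  0.23003423] [-1.07399716e-03  9.83050306e-01  1.83332868e-01 -4.26459219e-05] 0.9994351205130182
{'fx': 447.87358490994154, 'fy': 447.87358490994154, 'cx': 257.79519650942274, 'cy': 189.14894267413885, 'xyz': array([ 0.31867066, -0.00629676,  1.33589322]), 'orientation': array([-0.05326985,  0.71036472, -0.69899652,  0.06283432])}
{'fx': 382.44925974989013, 'fy': 382.44925974989013, 'cx': 263.48926470984463, 'cy': 190.86749156638425, 'xyz': array([0.99460719, 0.21074379, 0.93091697]), 'orientation': array([-0.14405514,  0.52758362,  0.80642981, -0.22488798])}
```

View pics/top1.png

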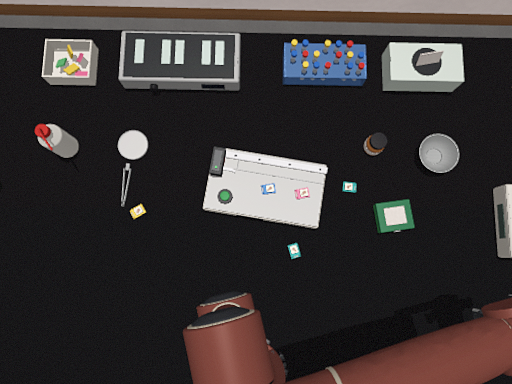

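View pics/scene1.png

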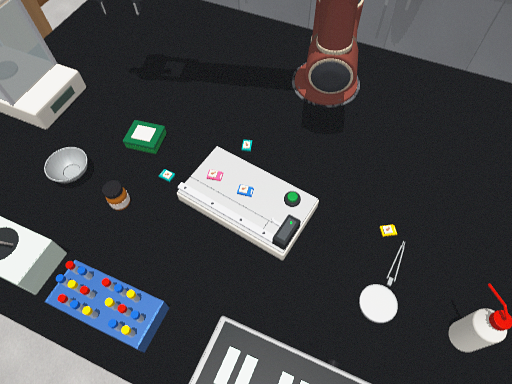

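Top picture: the scanning head is at (217,160), the green key at (225,196), the blue cassette at (268,188) and the pink one at (302,193). The turquoise look-alikes are off the reader, at (349,187) and (294,250), and the yellow one is at (138,211). I'm choosing the pink one at (302,193) and checking it in a close crop.

```bash
python3 - <<'E'
from h import *
im=cv2.imread('pics/top1.png')
cv2.imwrite('pics/crop1.png',cv2.resize(im[140:232,198:333],None,fx=5.8,fy=5.8,interpolation=cv2.INTER_CUBIC))
c=np.load('pics/top1.png.npy',allow_pickle=True)[0]
for u,v in [(217,160),(225,196),(268,188),(302,193)]: print(ray(c,u,v,.06))
E
```

```text
[0.61452826 0.0981913  0.06      ]
[0.50884176 0.07204215 0.06      ]
[ 0.53433948 -0.05146745  0.06      ]
[ 0.52140608 -0.1498576   0.06      ]
```

View pics/crop1.png

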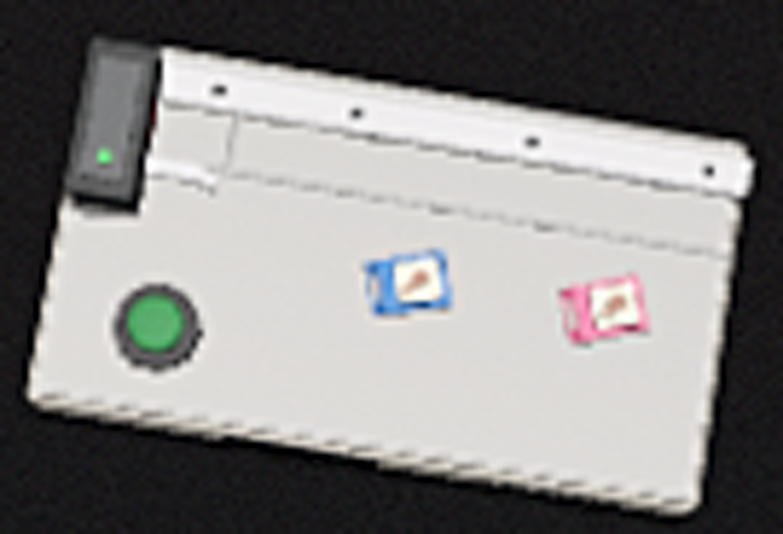

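```bash
cat >> h.py <<'E'
def W(o,yaw,p): # reader xy -> world xy
    c,s=np.cos(yaw),np.sin(yaw); return np.array(o)+np.array([[c,-s],[s,c]])@np.array(p)
def Rd(o,yaw,p):
    c,s=np.cos(yaw),np.sin(yaw); return np.array([[c,s],[-s,c]])@(np.array(p)[:2]-np.array(o))
def toolyaw(s=None):
    s=s or manip.state(); x=rot(s['tool_rot']).apply([1,0,0]); return np.arctan2(x[1],x[0])
def steps(target,s=None): # shift in tool axes, units of 30 mm, to a world xyz
    s=s or manip.state(); return rot(s['tool_rot']).inv().apply(np.array(target)-s['tool_pos'])/.03
E
python3 - <<'E'
from h import *
from scipy.optimize import least_squares
c=np.load('pics/top1.png.npy',allow_pickle=True)[0]
C=lambda p:(198+p[0]/5.8,140+p[1]/5.8)
a=ray(c,*C((165,103)),.058)[:2]; b=ray(c,*C((740,198)),.058)[:2]
d=a-b; yaw=np.arctan2(-d[0],d[1])
# corners of deck near side approx z=.05
print('yaw',yaw,a,b,np.linalg.norm(d))
n=np.array([np.cos(yaw),np.sin(yaw)]);t=np.array([-n[1],n[0]])
# a is at y~130 (head face), x=65
o=a-65e-3*n-.130*t; print('o',o)
for k,p,z in [('key',(155,322),.072),('pink',(608,308),.056),('blue',(410,283),.056),('cornerNR',(695,512),.05),('cornerNL',(32,400),.05)]:
    w=ray(c,*C(p),z); print(k,w,Rd(o,yaw,w))
s=manip.state(); print(toolyaw(s)); cw=manip.camera_params('wrist')
print('cam in tool',rot(s['tool_rot']).inv().apply(cw['xyz']-s['tool_pos']), (rot(s['tool_rot']).inv()*rot(cw['orientation'])).as_matrix().round(2), cw['fx'])
w=W(o,yaw,(0,-.03)); print(w, steps([*w,.25],s))
E
```

```text
yaw -0.14933552243832832 [0.62221041 0.0709736 ] [ 0.5785803  -0.21901297] 0.2932504001402467
o [ 0.53859231 -0.04790875]
key [0.50843083 0.07212833 0.072     ] [-0.04768504  0.11421363]
pink [ 0.52177964 -0.15270841  0.056     ] [-0.00103334 -0.10613466]
blue [ 0.53271938 -0.05363469  0.056     ] [-0.00495566 -0.00653599]
cornerNR [ 0.42111613 -0.1964205   0.05      ] [-0.09407295 -0.16433707]
cornerNL [0.47147386 0.13353082 0.05      ] [-0.09336621  0.16943422]
0.3687780311841659
cam in tool [ 0.07070677 -0.00056515 -0.14393854] [[-0.   -0.96 -0.28]
 [ 1.   -0.    0.  ]
 [-0.   -0.28  0.96]] 294.95508561568107
[ 0.53412888 -0.07757486] [ 15.67222023 -11.98547761  -0.63453062]
```

>>> drive_tool --commands "0 0.9 -0.9 0 9.9; 0 0.8 -1 0 9.9; 0 0.6 -1 0 9.9; 0 0.4 -1 0 0; 0 0.4 -1 0 0; 0 0.4 -1 0 0; 0 0.4 -1 0 0; 0 0.4 -1 0 0"

```text
time: 1.1
tool_pos: [0.3577, -0.3429, 0.2308]
tool_rot: [-0.0, 0.997, -0.075, -0.0]
contact_force: [-0.2, -0.5, 0.1]
gripper_width: 0.001
```

```bash
python3 - <<'E'
from h import *
s=manip.state(); print(s['time'],s['tool_pos'],toolyaw(s),steps([.534,-.078,.25],s),s['gripper_width'])
E
```

```text
1.1 [ 0.35765962 -0.34294116  0.23077289] -0.1496963592844192 [ 4.49483787 -9.60959872 -0.63794168] 0.001065939472282318
```

>>> drive_tool --commands "0 0.6 -1 -0.1 0; 0 0.6 -1 -0.1 0; 0 0.6 -1 -0.1 0; 0 0.6 -1 -0.1 0; 0 0.6 -1 0 0; 0 0.5 -1 0 0; 0 0.5 -1 0 0; 0 0.5 -1 0 0"

```text
time: 2.1
tool_pos: [0.527, -0.1258, 0.2427]
tool_rot: [-0.0, 0.997, -0.075, -0.0]
contact_force: [0.3, -0.4, -0.5]
gripper_width: -0.0
```

```bash
python3 - <<'E'
from h import *
grab('wrist','w0.png')
im,c=grab('wrist','w1.png'); s=manip.state(); print(s['time'],s['tool_pos'],toolyaw(s),s['joint_vel'].round(3))
cv2.imwrite('pics/w1b.png',cv2.resize(im[:,:,::-1],None,fx=1.5625,fy=1.5625,interpolation=cv2.INTER_CUBIC))
E
```

```text
2.2 [ 0.52743839 -0.12469583  0.24262395] -0.14605158381575617 [-0.046 -0.016  0.016 -0.034  0.01  -0.031]
```

View pics/w1b.png

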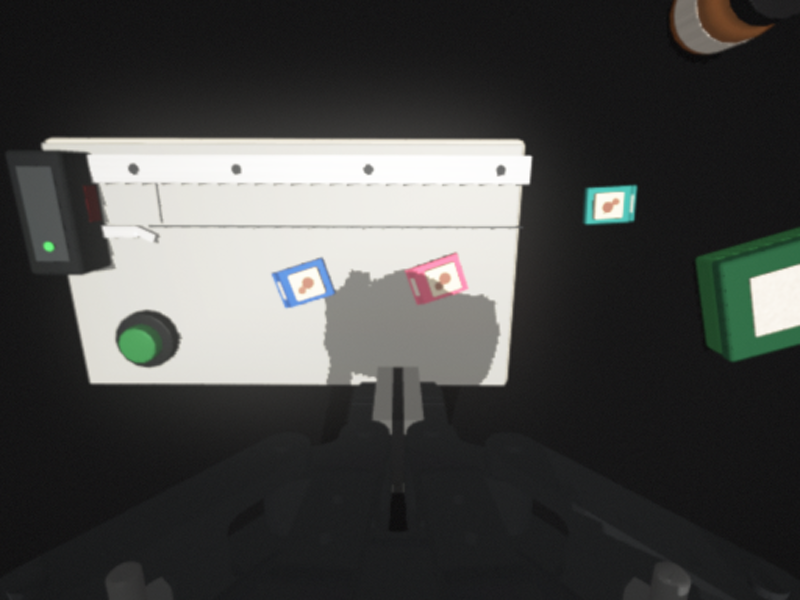

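The wrist picture shows the rail face at row ~183, the head at the left, the key at (140,340) and blue at (303,283). Pink is centred at (437,279), its code patch towards the head, with its leading end swung away from the rail.

```bash
python3 - <<'E'
from h import *
c=np.load('pics/w1.png.npy',allow_pickle=True)[0]
f=1.5625
P=lambda u,v,z: ray(c,(u+.5)/f-.5,(v+.5)/f-.5,z)[:2]
a=P(110,184,.055);b=P(520,184,.055);d=a-b;yaw=np.arctan2(-d[0],d[1])
n=np.array([np.cos(yaw),np.sin(yaw)]);t=np.array([-n[1],n[0]])
o=np.array([.5386,-.0479]); print('yaw',yaw,Rd(o,-.149,a),Rd(o,-.149,b))
yaw=-.149
for k,u,v,z in [('nearL',90,384,.05),('nearR',508,384,.05),('key',138,345,.072),('headfoot',113,268,.05),('headfaceTop',82,273,.084),('slot keeper end',103,236,.056),('p1',406,270,.05),('p2',457,253,.056),('p3',468,290,.056),('p4',416,304,.056),('b1',272,273,.056),('b2',324,258,.056),('b3',334,293,.056),('b4',285,308,.056)]:
    w=P(u,v,z); print(k,w.round(4),(1e3*Rd(o,yaw,w)).round(1))
E
```

```text
yaw -0.1467819887133566 [0.0629622  0.12460733] [ 0.06359493 -0.16066127]
nearL [0.4727 0.1347] [-92.3 170.8]
nearR [ 0.424  -0.1968] [ -91.2 -164.3]
key [0.5058 0.072 ] [-50.2 113.7]
headfoot [0.5612 0.0862] [  2.4 135.9]
headfaceTop [0.5647 0.0856] [  6.  135.9]
slot keeper end [0.5854 0.0819] [ 27.  135.3]
p1 [ 0.5279 -0.1292] [  1.5 -82. ]
p2 [ 0.5362 -0.1675] [  15.4 -118.6]
p3 [ 0.5076 -0.1725] [ -12.2 -127.8]
p4 [ 0.5025 -0.133 ] [-23.1 -89.5]
b1 [ 0.5413 -0.0319] [ 0.3 16.2]
b2 [ 0.5466 -0.0717] [ 11.5 -22.3]
b3 [ 0.5198 -0.074 ] [-14.7 -28.6]
b4 [ 0.5137 -0.0356] [-26.4   8.5]
```

```bash
cat >> h.py <<'E'
O=np.array([.5396,-.0453]); Y=-.147
def go(x,y,z):
    s=manip.state(); r=1e3*Rd(O,Y,s['tool_pos']); w=W(O,Y,(x/1e3,y/1e3))
    print('t',s['time'],'reader',r.round(1),'z',(1e3*s['tool_pos'][2]).round(1),'dyaw',round(toolyaw(s)-Y,4),'F',np.round(s['contact_force'],1),'steps',steps([*w,z/1e3],s).round(3))
E
python3 -c "
from h import *
go(-54,-106,80)"
```

```text
t 2.2 reader [ -0.4 -80.3] z 242.6 dyaw 0.0009 F [-0.4 -0.3  0.1] steps [-1.782  0.86   5.422]
```

>>> drive_tool --commands "0 -0.9 0.4 0.4 0; 0 -0.88 0.46 0.8 0; 0 0 0 1 0; 0 0 0 1 0; 0 0 0 1 0; 0 0 0 0.8 0; 0 0 0 0.42 0; 0 0 0 0 0"

```text
time: 3.2
tool_pos: [0.4692, -0.1445, 0.0798]
tool_rot: [-0.0, 0.997, -0.075, -0.001]
contact_force: [-0.5, 0.2, 0.7]
gripper_width: -0.004
```

```bash
python3 - <<'E'
from h import *
im,c=grab('wrist','w2.png'); go(-54,-106,53)
cv2.imwrite('pics/w2b.png',cv2.resize(im[120:340,140:400,::-1],None,fx=2.6,fy=2.6,interpolation=cv2.INTER_CUBIC))
E
```

```text
t 3.25 reader [ -54.2 -108.6] z 81.0 dyaw -0.0028 F [0.3 0.1 0.4] steps [ 0.008 -0.087  0.932]
```

View pics/w2b.png

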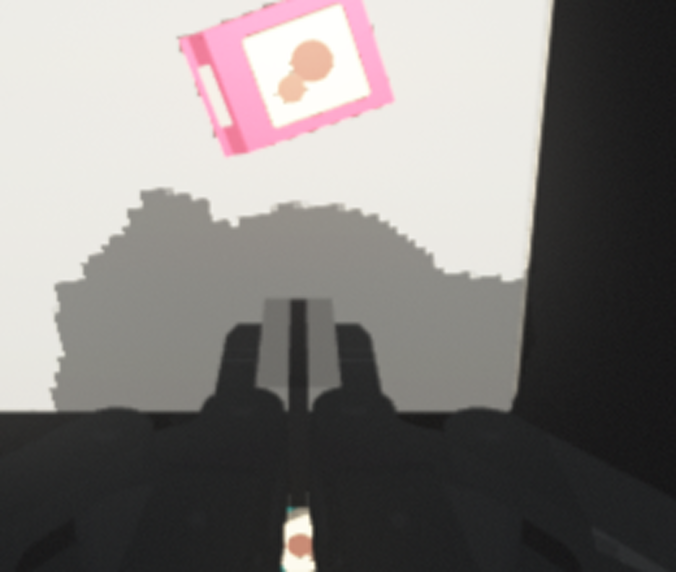

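>>> drive_tool --commands "0 0 -0.08 0.4 0; 0 0 0 0.4 0; 0 0 0 0.1 0; 0 0.1 0 0 0; 0 0.15 0 0 0; 0 0.15 0 0 0; 0 0 0 0 0; 0 0 0 0 0"

```text
time: 4.25
tool_pos: [0.4823, -0.1439, 0.0538]
tool_rot: [0.0, 0.997, -0.075, -0.0]
contact_force: [0.5, 0.1, -0.7]
gripper_width: -0.002
```

```bash
python3 -c "
from h import *
go(22,-106,53)
for i in range(3): manip.grab_frame('wrist'); go(22,-106,53)"
```

```text
t 4.25 reader [ -42.2 -105.9] z 53.8 dyaw -0.0025 F [ 0.5  0.1 -0.7] steps [ 2.141 -0.003  0.025]
t 4.3 reader [ -42.3 -105.9] z 53.7 dyaw -0.0026 F [-1.   0.1  0.3] steps [ 2.144 -0.003  0.024]
t 4.35 reader [ -42.4 -105.9] z 53.7 dyaw -0.0026 F [-0.4 -0.7 -0.3] steps [ 2.145 -0.004  0.023]
t 4.4 reader [ -42.4 -105.9] z 53.7 dyaw -0.0026 F [-0.4  0.7  0.6] steps [ 2.147 -0.003  0.022]
```

>>> drive_tool --commands "0 0.1 0 0.04 0; 0 0.2 0 0 0; 0 0.2 0 0 0; 0 0.25 0 0 0; 0 0.25 0 0 0; 0 0.25 0 0 0; 0 0.25 0 0 0; 0 0.2 0 0 0"

```text
time: 5.4
tool_pos: [0.5332, -0.1516, 0.0525]
tool_rot: [0.0, 0.997, -0.075, 0.0]
contact_force: [-0.7, 0.5, 0.5]
gripper_width: -0.001
```

```bash
python3 - <<'E'
from h import *
manip.grab_frame('wrist'); im,c=grab('wrist','w3.png'); go(25,-106,52.5)
cv2.imwrite('pics/w3b.png',cv2.resize(im[60:300,120:420,::-1],None,fx=2.5,fy=2.5,interpolation=cv2.INTER_CUBIC))
E
```

```text
t 5.5 reader [   9.4 -106.1] z 52.6 dyaw -0.0025 F [-0.3  0.1  0.2] steps [ 0.52  -0.006  0.005]
```

View pics/w3b.png

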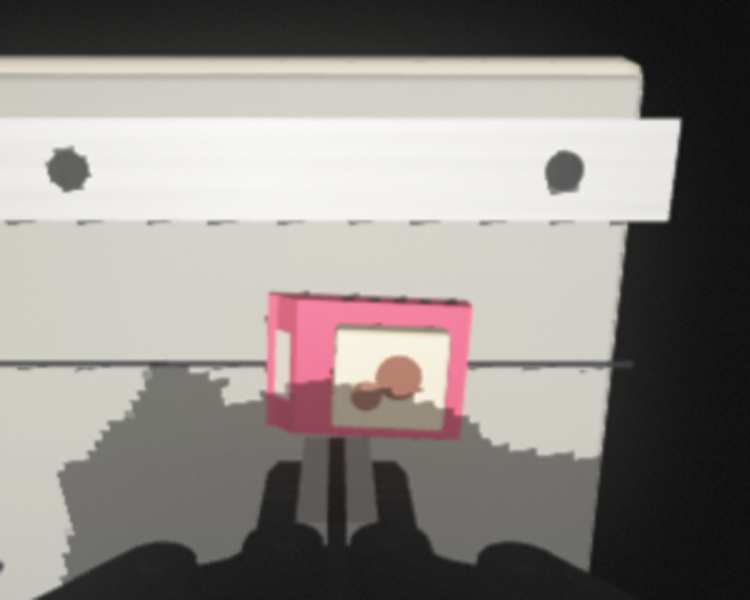

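The wrist crop shows pink pushed up almost square, its far edge at row ~299 against the rail at 221. Pink's centre is about 6 mm to the -y side of the fingers, so I'll re-centre and push on.

>>> drive_tool --commands "0 -0.1 0 0 0; 0 0 0.2 0 0; 0 0.1 0 0 0; 0 0.15 0 0 0; 0 0.15 0 0 0; 0 0.13 0 0 0; 0 0.06 0 0 0; 0 0 0 0 0"

```text
time: 6.5
tool_pos: [0.5465, -0.1596, 0.0525]
tool_rot: [-0.0, 0.997, -0.075, -0.0]
contact_force: [-0.0, 0.1, -0.4]
gripper_width: -0.003
```

>>> drive_tool --commands "0 0.01 0 0 0; 0 0.01 0 0 0; 0 0.01 0 0 0; 0 0.01 0 0 0; 0 0.01 0 0 0; 0 0.01 0 0 0; 0 0 0 0 0; 0 0 0 0 0"

```text
time: 7.5
tool_pos: [0.5482, -0.1599, 0.0525]
tool_rot: [0.0, 0.997, -0.075, 0.0]
contact_force: [-0.1, -0.2, -0.6]
gripper_width: -0.003
```

```bash
python3 - <<'E'
from h import *
im,c=grab('wrist','w4.png'); go(26,-112,52.5)
for i in range(4): manip.grab_frame('wrist'); go(26,-112,52.5)
E
```

```text
t 7.55 reader [  25.3 -112.1] z 52.5 dyaw -0.0026 F [-1.   1.   0.4] steps [ 0.025 -0.004  0.001]
t 7.6 reader [  25.2 -112.1] z 52.5 dyaw -0.0025 F [ 0.7 -0.2  0.5] steps [ 0.026 -0.004  0.001]
t 7.65 reader [  25.3 -112.1] z 52.6 dyaw -0.0026 F [-0.6  1.  -0. ] steps [ 0.025 -0.004  0.002]
t 7.7 reader [  25.2 -112.1] z 52.6 dyaw -0.0026 F [-0.3  0.3  1.1] steps [ 0.025 -0.005  0.002]
t 7.75 reader [  25.2 -112.1] z 52.5 dyaw -0.0026 F [-0.2 -1.1 -0.4] steps [ 0.025 -0.004  0.002]
```

>>> drive_tool --commands "0 0.01 0 0 0; 0 0.01 0 0 0; 0 0.01 0 0 0; 0 0.01 0 0 0; 0 0.01 0 0 0; 0 0 0 0 0; 0 0 0 0 0; 0 0 0 0 0"

```text
time: 8.75
tool_pos: [0.5492, -0.16, 0.0524]
tool_rot: [-0.0, 0.997, -0.075, -0.001]
contact_force: [-4.3, 0.8, 2.2]
gripper_width: 0.001
```

```bash
python3 - <<'E'
from h import *
for i in range(2): manip.grab_frame('wrist'); go(26,-112,52.5)
im,c=grab('wrist','w5.png'); go(26,-112,52.5)
cv2.imwrite('pics/w5b.png',cv2.resize(im[80:280,140:400,::-1],None,fx=3,fy=3,interpolation=cv2.INTER_CUBIC))
E
```

```text
t 8.8 reader [  26.3 -112.1] z 52.3 dyaw -0.0025 F [-4.7 -0.3  1.9] steps [-0.009 -0.002 -0.005]
t 8.85 reader [  26.3 -112.1] z 52.3 dyaw -0.0025 F [-5.   1.4  2.9] steps [-0.009 -0.003 -0.006]
t 8.9 reader [  26.3 -112.1] z 52.3 dyaw -0.0026 F [-5.3  1.2  1.7] steps [-0.01  -0.002 -0.005]
```

View pics/w5b.png

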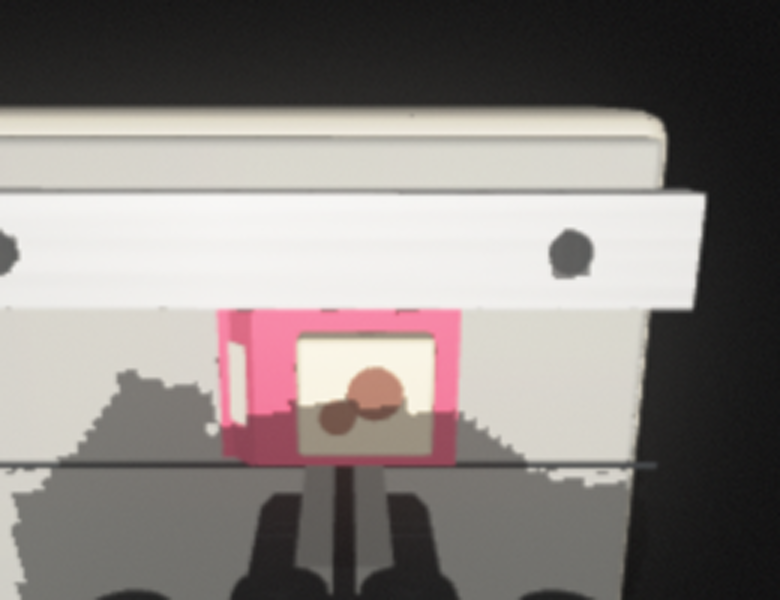

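Pink now sits flush and square along the rail (far edge at row 310 from column 218 to 460), with about 5 N on the fingers. Next I back off, lift and go round behind its -y end.

>>> drive_tool --commands "0 -0.2 0 0 0; 0 -0.1 0 -0.2 0; 0 0 0 -0.8 0; 0 0 0.7 0 0; 0 0.5 0.73 0 0; 0 0.55 0 0 0; 0 0 0 0 0; 0 0 0 0.4 0"

```text
time: 9.9
tool_pos: [0.5656, -0.2065, 0.0707]
tool_rot: [0.0, 0.997, -0.075, 0.001]
contact_force: [-0.1, 0.1, 0.5]
gripper_width: -0.0
```

```bash
python3 - <<'E'
from h import *
manip.grab_frame('wrist'); im,c=grab('wrist','w6.png'); go(48.5,-155,52.5)
cv2.imwrite('pics/w6b.png',cv2.resize(im[80:300,100:360,::-1],None,fx=2.7,fy=2.7,interpolation=cv2.INTER_CUBIC))
E
```

```text
t 10.0 reader [  47.  -154.6] z 67.9 dyaw -0.0025 F [ 0.6 -0.2 -0.7] steps [0.051 0.014 0.515]
```

View pics/w6b.png

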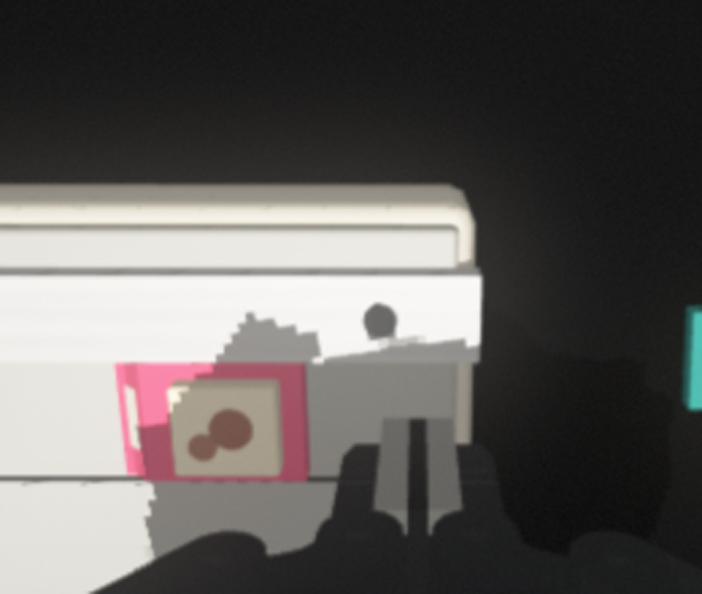

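>>> drive_tool --commands "0 0.05 0 0.3 0; 0 0 0 0.2 0; 0 0 0 0 0; 0 0 -0.1 0 0; 0 0 -0.1 0 0; 0 0 -0.1 0 0; 0 0 -0.1 0 0; 0 0 -0.1 0 0"

```text
time: 11.0
tool_pos: [0.5692, -0.1911, 0.0556]
tool_rot: [0.0, 0.997, -0.075, 0.0]
contact_force: [-0.9, -1.0, -0.6]
gripper_width: 0.001
```

>>> drive_tool --commands "0 0 -0.1 0 0; 0 0 -0.15 0 0; 0 0 -0.2 0 0; 0 0 -0.2 0 0; 0 0 -0.2 0 0; 0 0 -0.2 0 0; 0 0 -0.2 0 0; 0 0 -0.2 0 0"

```text
time: 12.0
tool_pos: [0.5758, -0.1479, 0.0556]
tool_rot: [0.0, 0.997, -0.075, 0.0]
contact_force: [-0.4, -0.5, 1.0]
gripper_width: 0.002
```

```bash
python3 - <<'E'
from h import *
manip.grab_frame('wrist'); im,c=grab('wrist','w7.png'); go(48.5,60,52.5)
cv2.imwrite('pics/w7b.png',cv2.resize(im[80:300,100:360,::-1],None,fx=2.7,fy=2.7,interpolation=cv2.INTER_CUBIC))
E
```

```text
t 12.1 reader [ 50.8 -95.8] z 55.5 dyaw -0.0019 F [0.  0.1 0.9] steps [-0.086 -5.194  0.103]
```

View pics/w7b.png

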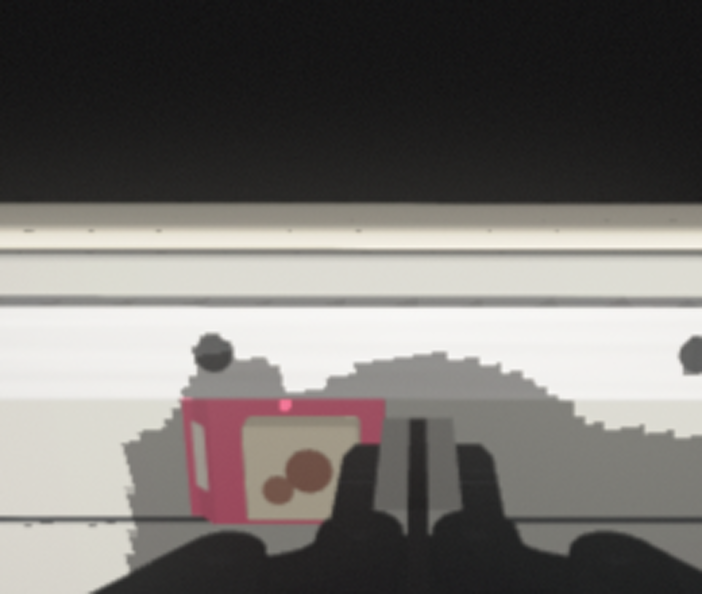

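Pink is still flush with the rail, but the fingers ride too high (55.5 mm). I'll back off 3 mm, lower 3 mm and then push on.

>>> drive_tool --commands "0 -0.05 0.1 0 0; 0 0 0 0.1 0; 0 0 0 0 0; 0 0 -0.05 0 0; 0 0 -0.05 0 0; 0 0 -0.1 0 0; 0 0 -0.2 0 0; 0 0 -0.2 0 0"

```text
time: 13.1
tool_pos: [0.5765, -0.1328, 0.0526]
tool_rot: [0.0, 0.997, -0.075, 0.0]
contact_force: [-0.2, -0.6, 0.0]
gripper_width: 0.005
```

>>> drive_tool --commands "0 0 -0.2 0 0; 0 0 -0.25 0 0; 0 0 -0.25 0 0; 0 0 -0.25 0 0; 0 0 -0.25 0 0; 0 0 -0.25 0 0; 0 0 -0.2 0 0; 0 0 -0.1 0 0"

```text
time: 14.1
tool_pos: [0.5843, -0.0809, 0.0525]
tool_rot: [0.0, 0.997, -0.075, 0.0]
contact_force: [0.2, -0.6, -0.3]
gripper_width: 0.004
```

```bash
python3 - <<'E'
from h import *
manip.grab_frame('wrist');go(48.5,60,52.5)
E
```

```text
t 14.15 reader [ 49.4 -28.5] z 52.5 dyaw -0.0021 F [-0.3  0.3  0.4] steps [-3.70e-02 -2.95e+00  1.00e-03]
```

Now to y≈60, 20 mm short of home, then look before the mouth.

>>> drive_tool --commands "0 0 -0.15 0 0; 0 0 -0.2 0 0; 0 0 -0.2 0 0; 0 0 -0.2 0 0; 0 0 -0.2 0 0; 0 0 -0.2 0 0; 0 0 -0.2 0 0; 0 0 -0.15 0 0"

```text
time: 15.15
tool_pos: [0.591, -0.0364, 0.0525]
tool_rot: [-0.0, 0.997, -0.075, -0.0]
contact_force: [-0.0, -0.1, -0.1]
gripper_width: -0.002
```

```bash
python3 - <<'E'
from h import *
manip.grab_frame('wrist'); im,c=grab('wrist','w8.png'); go(48.5,60,52.5)
cv2.imwrite('pics/w8b.png',cv2.resize(im[80:300,90:370,::-1],None,fx=2.7,fy=2.7,interpolation=cv2.INTER_CUBIC))
E
```

```text
t 15.25 reader [49.5 16.4] z 52.5 dyaw -0.002 F [-0.2 -0.1  0.1] steps [-0.036 -1.454 -0.   ]
```

View pics/w8b.png

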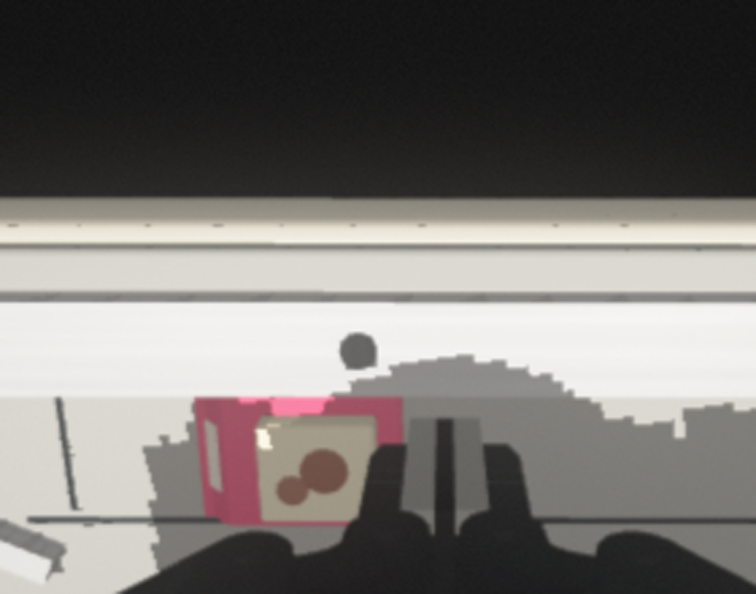

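>>> drive_tool --commands "0 0 -0.15 0 0; 0 0 -0.2 0 0; 0 0 -0.2 0 0; 0 0 -0.2 0 0; 0 0 -0.2 0 0; 0 0 -0.2 0 0; 0 0 -0.2 0 0; 0 0 -0.15 0 0"

```text
time: 16.25
tool_pos: [0.5977, 0.0081, 0.0525]
tool_rot: [-0.0, 0.997, -0.075, -0.0]
contact_force: [0.6, -0.6, 0.2]
gripper_width: -0.001
```

>>> drive_tool --commands "0 0 -0.1 0 0; 0 0 -0.1 0 0; 0 0 -0.1 0 0; 0 0 -0.04 0 0; 0 0 -0.02 0 0; 0 0 -0.02 0 0; 0 0 -0.02 0 0; 0 0 0 0 0"

```text
time: 17.25
tool_pos: [0.5994, 0.0196, 0.0525]
tool_rot: [-0.0, 0.997, -0.075, -0.0]
contact_force: [-0.6, -1.3, -0.1]
gripper_width: 0.001
```

```bash
python3 - <<'E'
from h import *
manip.grab_frame('wrist'); go(48.5,83,52.5)
E
```

```text
t 17.3 reader [49.7 72.9] z 52.5 dyaw -0.0026 F [0.  0.5 0.4] steps [-0.041 -0.336  0.001]
```

>>> drive_tool --commands "0 0 -0.03 0 0; 0 0 -0.03 0 0; 0 0 -0.03 0 0; 0 0 -0.02 0 0; 0 0 -0.02 0 0; 0 0 -0.02 0 0; 0 0 -0.02 0 0; 0 0 0 0 0"

```text
time: 18.3
tool_pos: [0.6002, 0.0247, 0.0525]
tool_rot: [-0.0, 0.997, -0.075, 0.0]
contact_force: [0.5, -0.4, 0.0]
gripper_width: 0.003
```

>>> drive_tool --commands "0 0 -0.01 0 0; 0 0 -0.01 0 0; 0 0 -0.01 0 0; 0 0 -0.01 0 0; 0 0 -0.01 0 0; 0 0 -0.01 0 0; 0 0 0 0 0; 0 0 0 0 0"

```text
time: 19.3
tool_pos: [0.6004, 0.0264, 0.0525]
tool_rot: [-0.0, 0.997, -0.075, 0.0]
contact_force: [-0.3, -0.2, -0.9]
gripper_width: -0.005
```

>>> drive_tool --commands "0 0 -0.01 0 0; 0 0 -0.01 0 0; 0 0 -0.01 0 0; 0 0 -0.01 0 0; 0 0 -0.01 0 0; 0 0 -0.01 0 0; 0 0 0 0 0; 0 0 0 0 0"

```text
time: 20.3
tool_pos: [0.6007, 0.0282, 0.0525]
tool_rot: [-0.0, 0.997, -0.075, 0.0]
contact_force: [0.1, -0.3, -0.0]
gripper_width: 0.002
```

>>> drive_tool --commands "0 0 -0.01 0 0; 0 0 -0.01 0 0; 0 0 -0.01 0 0; 0 0 -0.01 0 0; 0 0 -0.01 0 0; 0 0 -0.01 0 0; 0 0 0 0 0; 0 0 0 0 0"

```text
time: 21.3
tool_pos: [0.601, 0.03, 0.0525]
tool_rot: [-0.0, 0.997, -0.075, -0.0]
contact_force: [-0.2, -0.3, -0.3]
gripper_width: -0.002
```

>>> drive_tool --commands "0 0 -0.01 0 0; 0 0 -0.01 0 0; 0 0 -0.01 0 0; 0 0 -0.01 0 0; 0 0 -0.01 0 0; 0 0 0 0 0; 0 0 0 0 0; 0 0 0 0 0"

```text
time: 22.3
tool_pos: [0.6012, 0.0311, 0.0526]
tool_rot: [0.0, 0.997, -0.075, -0.0]
contact_force: [0.1, -3.3, 0.1]
gripper_width: 0.002
```

```bash
python3 - <<'E'
from h import *
manip.grab_frame('wrist'); im,c=grab('wrist','w9.png'); go(48.5,84,52.5)
cv2.imwrite('pics/w9b.png',cv2.resize(im[80:300,60:350,::-1],None,fx=2.7,fy=2.7,interpolation=cv2.INTER_CUBIC))
E
```

```text
t 22.4 reader [49.8 84.6] z 52.6 dyaw -0.0026 F [-1.  -3.7  1. ] steps [-0.043  0.021  0.002]
```

View pics/w9b.png

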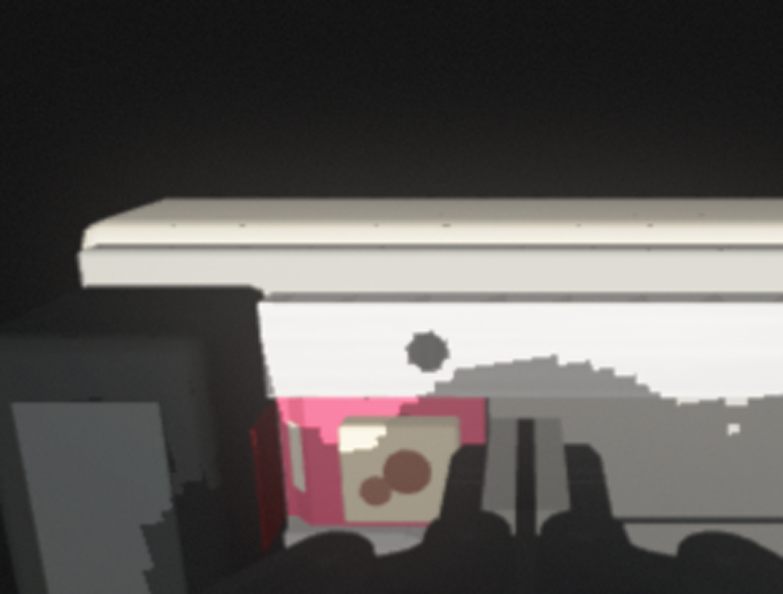

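Pink's leading foot meets the foot of the head (column ~281) and its far edge is flush with the rail (row 397). I'll press 0.3 mm further to confirm a hard stop, then retreat straight back and lift.

>>> drive_tool --commands "0 0 -0.01 0 0; 0 0 -0.01 0 0; 0 0 0 0 0; 0 0 0 0 0; 0 0 0 0 0; 0 0 0 0 0; 0 0 0 0 0; 0 0 0 0 0"

```text
time: 23.4
tool_pos: [0.6013, 0.0313, 0.0526]
tool_rot: [0.001, 0.997, -0.075, -0.0]
contact_force: [-0.8, -6.1, 1.9]
gripper_width: 0.0
```

>>> drive_tool --commands "0 0 0.1 0 0; 0 0 0.3 0 0; 0 0 0 -0.5 0; 0 0 0 -1 0; 0 0 0 -0.5 0; 0 -1 0 0 0; 0 -1 0 0 0; 0 -0.5 0 0 0"

```text
time: 24.4
tool_pos: [0.5243, 0.0317, 0.1126]
tool_rot: [-0.0, 0.997, -0.075, 0.0]
contact_force: [0.9, -0.1, 0.9]
gripper_width: 0.002
```

```bash
python3 - <<'E'
from h import *
manip.grab_frame('wrist'); im,c=grab('wrist','w10.png')
s=manip.state(); print(s['time'],s['tool_pos'],steps([.507,.072,.080],s)); go(0,0,0)
# green key blob, largest
hsv=cv2.cvtColor(im,cv2.COLOR_RGB2HSV); m=cv2.inRange(hsv,(45,90,40),(80,255,255))
n,l,st,ce=cv2.connectedComponentsWithStats(m); 
for k in range(1,n):
    if st[k,4]>60: print(st[k],ce[k],ray(c,*ce[k],.072))
t,ct=grab('top','top2.png')
hs=cv2.cvtColor(t,cv2.COLOR_RGB2HSV); p=cv2.inRange(hs,(160,50,80),(179,255,255)); v,u=np.nonzero(p[140:232,198:333]); print('pink top',len(u))
if len(u): print(Rd(O,Y,ray(ct,u.mean()+198,v.mean()+140,.056)))
E
```

```text
24.5 [0.52452489 0.03162849 0.11257237] [-0.77792128 -1.24364403  1.08592483]
t 24.5 reader [-26.2  73.9] z 112.6 dyaw -0.0023 F [ 0.1 -0.3  0.7] steps [0.878 2.462 3.752]
[114 138  12  12 111] [119.38738739 143.38738739] [0.58551729 0.1065197  0.072     ]
[ 179  229   41   40 1252] [199.33067093 248.38498403] [0.50810639 0.07201966 0.072     ]
pink top 0
```

>>> drive_tool --commands "0 -0.36 -0.62 0 0; 0 -0.38 -0.62 0 0; 0 0 0 0.3 0; 0 0 0 0.5 0; 0 0 0 0.3 0; 0 0 0 0 0; 0 0 0 0 0; 0 0 0 0 0"

```text
time: 25.55
tool_pos: [0.5094, 0.0713, 0.0801]
tool_rot: [-0.0, 0.997, -0.075, 0.001]
contact_force: [0.3, 0.1, 0.1]
gripper_width: -0.004
```

```bash
python3 - <<'E'
from h import *
s=manip.state(); print(s['time'],s['tool_pos'],steps([.508,.072,.066],s)); go(0,0,0)
E
```

```text
25.55 [0.50942576 0.07128845 0.08006729] [-0.05102747 -0.01627976  0.4688589 ]
t 25.55 reader [-46.9 110.9] z 80.1 dyaw -0.0028 F [0.3 0.1 0.1] steps [1.572 3.693 2.67 ]
```

>>> drive_tool --commands "0 -0.04 0 0.1 0; 0 0 0 0.1 0; 0 0 0 0.08 0; 0 0 0 0.06 0; 0 0 0 0.06 0; 0 0 0 0.05 0; 0 0 0 0.03 0; 0 0 0 0 0"

```text
time: 26.55
tool_pos: [0.5077, 0.0716, 0.0659]
tool_rot: [0.0, 0.997, -0.075, -0.0]
contact_force: [-5.4, 0.4, 8.4]
gripper_width: 0.0
```

```bash
python3 -c "
from h import *
manip.grab_frame('wrist'); go(0,0,0)"
```

```text
t 26.6 reader [-48.7 111. ] z 66.0 dyaw -0.0025 F [-4.8  1.   8. ] steps [1.633 3.695 2.199]
```

>>> drive_tool --commands "0 0 0 0.02 0; 0 0 0 0.02 0; 0 0 0 0.01 0; 0 0 0 0 0; 0 0 0 0 0; 0 0 0 0 0; 0 0 0 0 0; 0 0 0 0 0"

```text
time: 27.6
tool_pos: [0.5078, 0.0716, 0.0658]
tool_rot: [0.0, 0.997, -0.075, -0.001]
contact_force: [-8.3, -0.3, 16.1]
gripper_width: 0.001
```

```bash
python3 -c "
from h import *
go(0,0,0)"
```

```text
t 27.6 reader [-48.6 111. ] z 65.8 dyaw -0.0023 F [-8.3 -0.3 16.1] steps [1.632 3.696 2.193]
```

The key is on its stop: 1.5 mm more commanded raised the force from 8 to 16 N and moved it only 0.2 mm. Releasing, then moving clear for the last check.

>>> drive_tool --commands "0 0 0 -0.15 0; 0 0 0 -0.3 0; 0 0 0 -0.6 0; 0 0 0 -1 0; 0 -0.3 0 -1 0; 0 -1 0 -1 0; 0 -1 0 -1 0; 0 -1 0 0 0"

```text
time: 28.6
tool_pos: [0.4108, 0.0865, 0.2194]
tool_rot: [-0.0, 0.997, -0.075, 0.004]
contact_force: [0.2, 0.2, -1.1]
gripper_width: 0.0
```

```bash
python3 - <<'E'
from h import *
manip.grab_frame('wrist'); im,c=grab('wrist','w11.png'); go(0,0,0)
t,ct=grab('scene','scene2.png'); tp,_=grab('top','top3.png')
a=cv2.resize(im[:,:,::-1],(512,384))
b=cv2.resize(t[130:290,150:340,::-1],(456,384),interpolation=cv2.INTER_CUBIC)
old=cv2.imread('pics/scene1.png')[130:290,150:340]; 
d=cv2.resize(old,(285,240),interpolation=cv2.INTER_CUBIC); e=cv2.resize(t[130:290,150:340,::-1],(499,420),interpolation=cv2.INTER_CUBIC)
# left: wrist crop ; right: scene new over scene old
R_=np.vstack([cv2.resize(e,(356,300)),cv2.resize(d,(356,300))])
L=cv2.resize(im[:,:,::-1],(440,330)); L=np.vstack([L,cv2.resize(tp[140:232,198:333,::-1],(396,270),interpolation=cv2.INTER_CUBIC)[:, :440] if 0 else cv2.copyMakeBorder(cv2.resize(tp[140:232,198:333,::-1],(396,270),interpolation=cv2.INTER_CUBIC),0,0,0,44,cv2.BORDER_CONSTANT)])
cv2.imwrite('pics/fin.png',np.hstack([L,R_]))
E
```

```text
t 28.7 reader [-148.7  111.5] z 216.6 dyaw -0.0017 F [ 0.2  0.8 -0.9] steps [4.94  3.712 7.233]
```

View pics/fin.png

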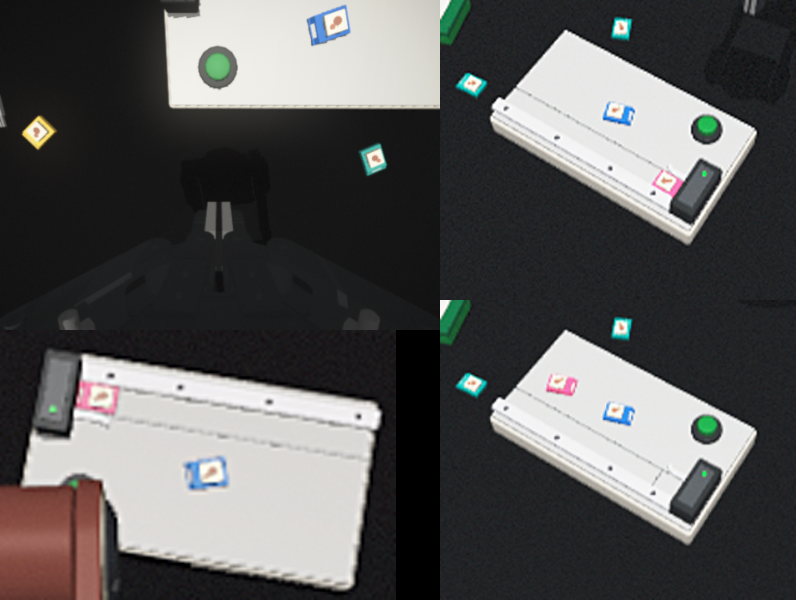

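The last pictures show pink home in the pocket against the head and rail. The key is up and blue is where it was: (618,113) in the scene picture before and after. The arm is clear of everything, so I'm handing in.

```bash
python3 -c "
from plant import manip
print(manip.job_done(), manip.state()['time'])"
```

```text
the job is handed in; nothing more can be done
the job is handed in; nothing more can be done
```

The job is handed in at about 29 s of the 58 s allowed. I pushed the pink cassette square onto the rail with the shut fingertips, stopping at about 5 N. I then slid it along the rail to the scanning head and pressed the key, and never gripped or lifted anything.

**Last checks:**
- **Cassette home:** it met a hard stop at the head, where the force rose from 3.7 to 6.1 N for about 0.2 mm of travel. The final pictures show it flush with both the rail and the head.
- **Key pressed:** it went down to the expected 66 mm, and pushing further raised the force from 8 to 16 N with only 0.2 mm more movement. It looks fully up again in the pictures.
- **Nothing else moved:** the blue cassette, and the two turquoise look-alikes and the slide box edge that the scene crops show, are at the same pixels before and after. I did not compare the jar, petri dish, forceps or yellow cassette that way, but the arm never came near them when low.

**What went wrong or disagreed:**
- **Fingers too high:** the first part of the slide ran 3 mm too high (55.5 mm) because of a lagging height reading. I lowered them before going on.
- **Colour check failed:** an automatic search for pink pixels in a top-camera picture found none. I relied on the pictures instead.
- **Reader position:** the camera estimates differed by about 3 mm, so the forces at the rail and head decided where to stop.

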